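Seat two loaf tins the same way round in the carrier

TASK

Get the two mini loaf tins ready for filling: both must sit fully down and level in the two nests of the baking carrier, open side up, each with its tab lying in the slot of its nest. One tin was put in back to front and rides up on the plain stop, so take it out and turn it round; the other is on the sloping drainer. Set the tins down gently rather than letting them drop, let go of them, and do not disturb the bowl, the jar or the spatula.

Things in the scene. Friction and masses are not known exactly. Their poses are not given: they have to be found in the camera images.
- tin_a_c (a point): Mini loaf tin of dark steel, 110 (x) x 46 (y) x 45 (z), walls 3, open on top (+z), 0.16 kg; a flat tab 24 wide, 4 thick juts 24 from the rim at its +x end, flush with the rim. Point: centre of the tin, half-way up; the tin's own axes. At the start back to front in nest0: tab up on the plain stop, sloping about 12 degrees, other end down at the posts.
- tin_b_c (a point): Mini loaf tin of dark steel, 110 (x) x 46 (y) x 45 (z), walls 3, open on top (+z), 0.16 kg; a flat tab 24 wide, 4 thick juts 24 from the rim at its +x end, flush with the rim. Point: centre of the tin, half-way up; the tin's own axes. At the start it lies open side up on the drainer, tab end uphill, sloping 30 degrees, resting against the drainer's ledge.
- tin_a_tab (a point): Outer end of the first tin's tab, mid-thickness: 79 in +x and 20.5 in +z from the tin's centre.
- tin_b_tab (a point): The same point of the second tin.
- nest0 (a point): First nest: where the centre (half-way up) of a seated tin must be, 26.5 above the table, 22.5 above the nest floor. Axes: z up; x along the nest, away from the slotted stop (a seated tin's tab points to -x); y across. Along x it has a plain stop plate at +61 (62 wide, 65 high) and at -61 two posts (50 high) with a 36 wide slot between for the tab; side guide strips 80 long, 8 high, inner faces at y +-28: 6 of play along, 5 across.
- nest1 (a point): Second nest, empty at the start: where the centre (half-way up) of a seated tin must be, 26.5 above the table, 22.5 above the nest floor. Axes: z up; x along the nest, away from the slotted stop (a seated tin's tab points to -x); y across. Same shape as the first; 95 from it in y.
- carrier: Aluminium baking carrier: a fixed plate 190 x 200, floor 4 thick, with a 12 high rim along two sides and two nests side by side (nest0, nest1). Origin on the table under the middle between the nests; x along the nests, away from the slots.
- slot0 (a point): Where the outer end of the tab is when a tin is properly seated in the first nest: 79 in -x and 20.5 above nest0.
- slot1 (a point): The same for the second nest.
- drainer_mid (a point): Middle of the sloping surface of the fixed wire drainer (180 wide in y, 140 along the slope, rising 30 degrees towards its +x; this point 53 above the table; axes: x level, uphill, z up). A ledge 19 high, square to the slope, closes its low edge, 56 downhill of this point.
- bowl: Steel mixing bowl, 160 across, 90 high, loose; origin at the centre of its underside. A bystander.
- jar: Lidded glass jar, 80 across, 110 high, loose; origin at the centre of its underside. A bystander.
- spatula: Kitchen spatula lying flat on the table, loose; its x runs along it from handle to blade, origin near its middle. A bystander.
Mind the look-alikes: they are no part of the job. Leave any yellow look-alike of the part that bears tin_a_c alone. What is shaped like the part that bears tin_b_c but pink or red is not meant.

How it is judged:
By the outcome, as a careful person would: the job done as asked, in the order asked, and still so for the second after the job is handed in, with the robot touching nothing.
It also fails if it takes over 69 s, if anything falls off the work surface, if the arm or the gripper's body presses on something with over 40 N, if the wrist force passes 120 N, or if a joint passes its speed limit or range.

ROBOT

A 6-joint arm with a two-finger parallel gripper is mounted at the origin on the work surface. World frame = base frame: x ahead of the robot, y to its left, z up, the work surface at z = 0. Lengths are in mm, angles in rad, forces in N, time in s.
With the tool pointing down it reaches from about 350 to 775 mm from the base axis. Payload 7.3 kg.
Tool frame: the origin (TCP) lies on the centre line of the jaws, within the pads' length; the fingertips stand 22 mm ahead of it and the grasp point (between the pads) lies 3 mm ahead of it; z points along the fingers, y is the direction in which the jaws open and shut (so a half turn about z gives the same grasp; the last joint's range is limited). The gripper opens to 92 mm and grips with 3 to 60 N. Pads are 19 mm wide; open, the fingers measure 130 mm over their backs; the gripper's body (75 mm by 190 mm) begins 47 mm behind the grasp point.
Start: joints at [0.979, 0.342, 1.524, -0, 1.275, -0.146], TCP at [226.357, 473.714, 248.741] pointing down, gripper open.
Joint ranges: [-2.53, 2.53], [-0.77, 2.02], [0.04, 2.7], [-1, 4.14], [0.28, 2.66], [-3.11, 3.11]. Speed limits (rad/s): [2.57, 2.57, 3.14, 3.14, 3.14, 3.14].

INTERFACE

Orientations are given as [roll, pitch, yaw] about the fixed x, y, z axes, in that order (R = Rz(yaw) Ry(pitch) Rx(roll)).
In Python, from plant import get_obs, capture, close_job gives the robot as it stands.
- The arm moves only by the tool carry_out, never from a script. Its arguments are lists of equal length, an entry for each row: "xyz": the shift along the tool's x, y, z scaled (see below), a list of three; "dr": the turn, a rotation vector about the tool's x, y, z scaled (see below), a list of three. A call has 1 to 8 rows; each row shifts and turns the commanded pose from where the row before left it, along the tool's axes as they then stand; what a row does not reach is not made up. The controller multiplies each number of a shift by 0.06 m and each number of a turn by 8 degrees. A row lasts 1/8 s, in which the tool goes at most 62.5 mm and 10.7 degrees, less where a joint would pass 70% of its speed; a pose out of reach is approached as far as the arm can. A call with a number of a shift or a turn outside -1 to 1 is refused whole. A call with a gripper value outside its range is refused whole. "gripper" is the gripper's target within -1 to 1 (fully open at 1, half-way at 0, shut at -1), set as the call begins (left out, the last holds). The fingers move at their own pace and stop on an object; the grip force is fixed at half the most. Time passes only in rows, so rows that do not move let the fingers close. It gives the time, the measured TCP pose, the force and the opening at its end, in the units of the state.
- get_obs(): the state, without advancing time (a new reading comes with each control period).
- capture(name): name is "side" or "top"; returns a dict with "image" (400x640x3 uint8, blue, green, red), "fx", "fy", "cx", "cy" (pixels), "pose" (4x4, takes a point from camera to world coordinates). Camera axes: x right, y up, looking along -z (the intrinsics and any distortion apply to the point x, -y, -z); pixel columns grow to the right and rows downward; lengths in mm; the calibration is good to about 2 mm. A picture is of the moment at which its call begins. There is no depth.
- close_job(): hands the job in, once; it reports no verdict.
The state is a dict: "time": time; "joint_positions": joint angles; "dq": joint speeds; "tau": joint torques, N m; "tool_pos": TCP position; "tcp_rot": TCP orientation; "contact_force": force on the tool from outside, world axes, zero at the start; "moment": the same for the moment, N m; "grip_width": finger opening in mm.
Only numpy, scipy, OpenCV 4.12 (cv2) and the standard library are available. Lean on these libraries where they do the work, as an engineer would, in place of code of your own. Each camera call takes 0.05 s, during which the arm holds its last target.

## Working session

There is one attempt and no reset: what is moved stays moved. The work goes in short steps, Python scripts to look and compute and a tool call to move; the robot and the scene stay as the last step left them, time stands still between calls to the robot, and variables do not carry over. Pictures are saved under pics/ and viewed, and the job is handed in when it is done.

Besides the shell and the picture viewer there is one more tool, called after ">>>" as name(argument=value, ...), one argument or row to a line, values as JSON. carry_out: Moves the arm, as the interface text tells. Shifts and turns lie within -1 to 1; 1 stands for 0.06 m of shift or 8 degrees of turn. Its arguments: {"type":"object","properties":{"xyz":{"type":"array"},"dr":{"type":"array"},"gripper":{"type":"number"}},"required":["xyz","dr"]}

```bash
ls; mkdir -p pics; python3 - <<'E'
from plant import *
import cv2,numpy as np
print(get_obs())
for n in("side","top"):
    c=capture(n);cv2.imwrite(f"pics/{n}0.png",c["image"])
    print(n,{k:v for k,v in c.items() if k!="image"})
E
```

```text
pics
{'time': 0.0, 'joint_positions': array([ 9.78976814e-01,  3.42722916e-01,  1.52504838e+00,  1.04305439e-05,
        1.27537564e+00, -1.45990261e-01]), 'dq': array([-3.68450433e-05,  1.51636555e-03, -2.81867855e-03, -1.73035633e-04,
        4.28613297e-04,  6.88184989e-04]), 'tau': array([-5.41553181e-04, -4.31243491e+01, -2.44224930e+01,  7.16901803e-02,
        5.59424073e-02, -1.41549922e-04]), 'tool_pos': array([226.14117747, 473.37672314, 248.03388574]), 'tcp_rot': array([-3.14005636e+00, -2.35972153e-04,  2.69576018e+00]), 'contact_force': array([ 0.67975194, -0.14447918,  0.04923045]), 'moment': array([-0.02529837,  0.03948654, -0.00798786]), 'grip_width': 91.82103253411918}
side {'fx': 393.28869637657243, 'fy': 393.28869637657243, 'cx': 320.3207216581004, 'cy': 199.91445774840975, 'pose': array([[ 9.93451543e-01,  8.23639160e-02, -7.91846996e-02,
         4.75963422e+02],
       [-1.11968925e-01,  5.63913967e-01, -8.18207796e-01,
        -1.01317862e+03],
       [-2.27374402e-02,  8.21716024e-01,  5.69443400e-01,
         7.92810319e+02],
       [ 0.00000000e+00,  0.00000000e+00,  0.00000000e+00,
         1.00000000e+00]])}
top {'fx': 426.3706869751471, 'fy': 426.3706869751471, 'cx': 313.0400450220487, 'cy': 203.88520596106872, 'pose': array([[ 8.87894623e-03,  9.96759253e-01, -7.99509542e-02,
         4.89430522e+02],
       [-9.99887723e-01,  9.81502559e-03,  1.13227948e-02,
         1.46427061e+01],
       [ 1.20708212e-02,  7.98414431e-02,  9.96734488e-01,
         1.31727516e+03],
       [ 0.00000000e+00,  0.00000000e+00,  0.00000000e+00,
         1.00000000e+00]])}
```

View pics/side0.png

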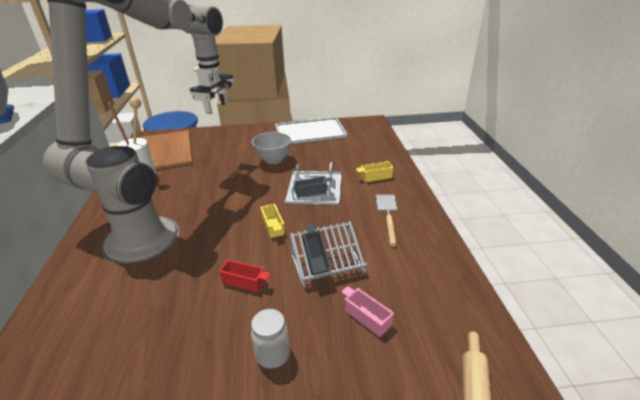

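View pics/top0.png

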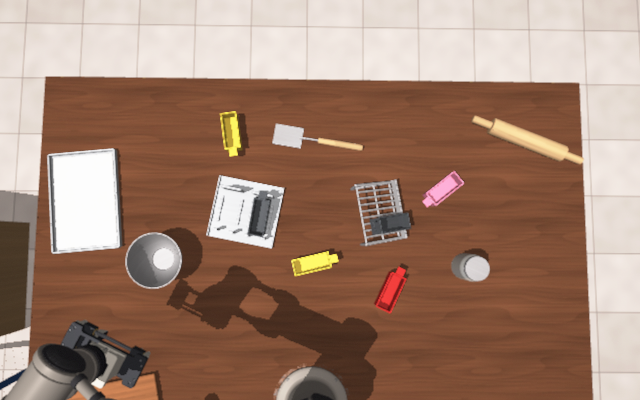

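Dark-steel tins: carrier, top (262,214), and drainer, top (388,223). Look-alikes are yellow (231,133) and (315,262), red (392,290) and pink (443,190), and they are wrong by colour. I'll confirm with an enlarged crop.

```bash
cat > h.py <<'E'
import numpy as np,cv2
def ray(c,uv):
    d=np.array([(uv[0]-c["cx"])/c["fx"],-(uv[1]-c["cy"])/c["fy"],-1.]);P=c["pose"]
    return P[:3,3],P[:3,:3]@d
def onz(c,uv,z):
    o,d=ray(c,uv);return o+d*(z-o[2])/d[2]
def proj(c,p):
    P=c["pose"];q=P[:3,:3].T@(np.asarray(p,float)-P[:3,3]);return np.array([c["cx"]+c["fx"]*q[0]/-q[2],c["cy"]-c["fy"]*q[1]/-q[2]])
def tri(c1,a,c2,b):
    o,d=ray(c1,a);p,e=ray(c2,b)
    s=np.linalg.lstsq(np.c_[d,-e],p-o,rcond=None)[0]
    x,y=o+d*s[0],p+e*s[1];return (x+y)/2,np.linalg.norm(x-y)
def crop(im,x0,y0,x1,y1,k,f):
    cv2.imwrite(f,cv2.resize(im[y0:y1,x0:x1],None,fx=k,fy=k,interpolation=cv2.INTER_CUBIC))
E
python3 - <<'E'
from h import *
t=cv2.imread("pics/top0.png");s=cv2.imread("pics/side0.png")
crop(t,200,170,295,255,6,"pics/tc.png");crop(t,340,170,420,255,7,"pics/td.png")
crop(s,280,160,380,290,4.5,"pics/sc.png")
E
```

```text
(no output)
```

View pics/tc.png

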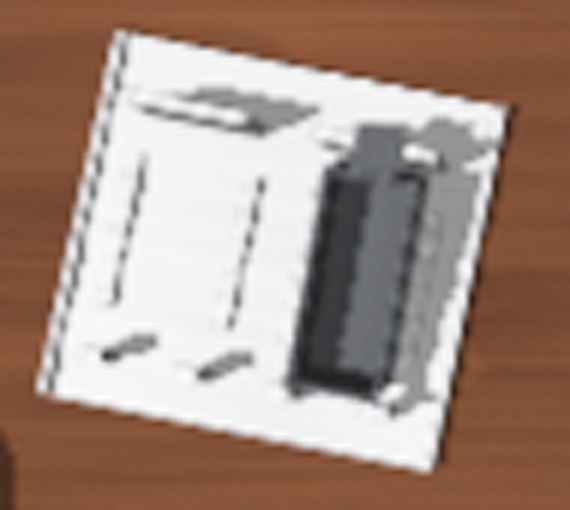

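View pics/td.png

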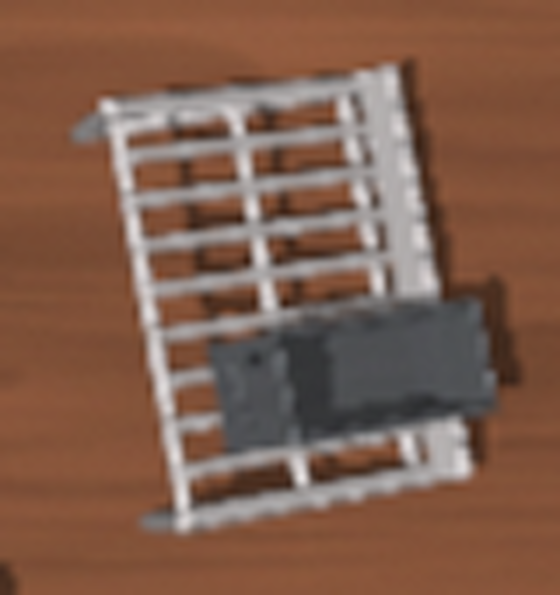

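View pics/sc.png

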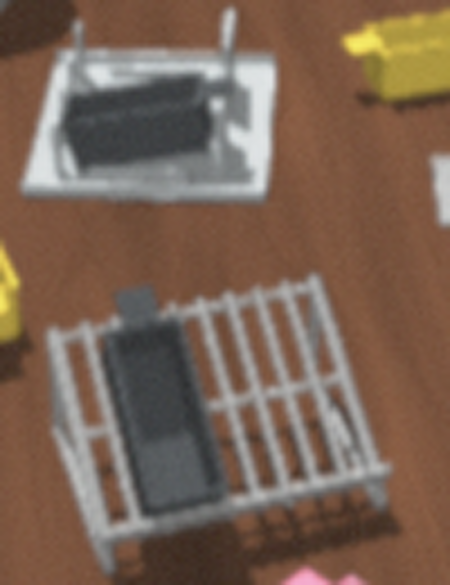

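```bash
python3 - <<'E'
from h import *
from plant import *
c=capture("top");s=capture("side")
np.set_printoptions(precision=1,suppress=True)
import pickle;pickle.dump((c,s),open("cams.pkl","wb"))
im=c["image"];hsv=cv2.cvtColor(im,cv2.COLOR_BGR2HSV)
m=((hsv[...,1]<50)).astype(np.uint8);m[:, :195]=0;m[:,300:]=0;m[:165]=0;m[260:]=0
m=cv2.morphologyEx(m,cv2.MORPH_CLOSE,np.ones((3,3)))
cs=cv2.findContours(m,cv2.RETR_EXTERNAL,cv2.CHAIN_APPROX_NONE)[0];k=max(cs,key=cv2.contourArea)
r=cv2.minAreaRect(k);b=cv2.boxPoints(r);print(r,b)
W=np.array([onz(c,p,4) for p in b]);print(W,W.mean(0));
for i in range(4):
  d=W[(i+1)%4]-W[i];print(np.linalg.norm(d),np.degrees(np.arctan2(d[1],d[0])))
for z in(4,12):
  print(z,[onz(c,p,z)[:2] for p in [(220,175.3),(285,187.5),(272.2,248.3),(206.7,235.8)]])
# dark tin masks
g=hsv[...,2]
dm=((g<130)&(hsv[...,1]<70)).astype(np.uint8)
cv2.imwrite("pics/dm.png",cv2.resize(np.hstack([dm[170:260,195:300],dm[170:260,335:440]])*255,None,fx=3.8,fy=3.8,interpolation=0))
E
```

```text
((244.82691955566406, 211.36538696289062), (68.05230712890625, 62.364933013916016), 11.309932708740234) [[205.3 235.3]
 [217.6 174.1]
 [284.3 187.5]
 [272.1 248.6]]
[[495.1 328.7   4. ]
 [684.4 296.4   4. ]
 [644.9  89.2   4. ]
 [456.2 123.9   4. ]] [570.2 209.5   4. ]
192.0520677136298 -9.68592537572216
210.96524768206834 -100.78781222069331
191.9040044483047 169.57571923128972
208.48963659286346 79.24417926183027
4 [array([680.8, 288.8]), array([644.8,  87. ]), array([457.2, 123.5]), array([493.5, 324.5])]
12 [array([679.6, 287.2]), array([643.9,  86.6]), array([457.3, 122.9]), array([493.5, 322.7])]
```

View pics/dm.png

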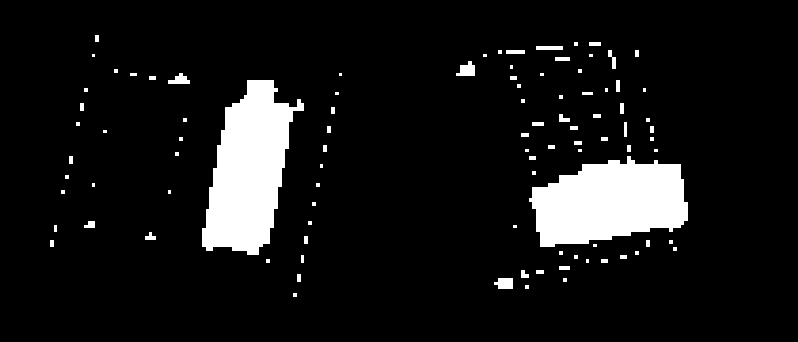

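```bash
cat > m.py <<'E'
from h import *
import pickle
np.set_printoptions(precision=1,suppress=True)
c,s=pickle.load(open("cams.pkl","rb"))
def Rz(a):return np.array([[np.cos(a),-np.sin(a),0],[np.sin(a),np.cos(a),0],[0,0,1]])
def Ry(a):return np.array([[np.cos(a),0,np.sin(a)],[0,1,0],[-np.sin(a),0,np.cos(a)]])
D=np.radians
def tinpts():
    P=[[x,y,z] for z in(22.5,) for x,y in((-55,-23),(-55,23),(55,23),(55,-23))]+[[55,12,22.5],[79,12,22.5],[79,-12,22.5],[55,-12,22.5]]
    return np.array(P)
def draw(im,cam,pts,col,k,x0,y0):
    q=np.array([(proj(cam,p)-[x0,y0]+.5)*k for p in pts]).astype(np.int32)
    cv2.polylines(im,[q],True,col,1)
E
python3 - <<'E'
from m import *
hi=[onz(c,p,88) for p in((355,185),(366.1,245))]
lo=[onz(c,p,20) for p in((396.4,180),(406.4,237.1))]
for a in hi+lo: print(a)
for e in(hi,lo):
  d=e[0]-e[1];print(np.linalg.norm(d),np.degrees(np.arctan2(d[1],d[0])))
print(np.mean(hi,0),np.mean(lo,0))
# nest1 guides
for a,b in (((145,155),(112,300)),((262,180),(232,328))):
  A=[onz(c,(200+p[0]/6,170+p[1]/6),4) for p in(a,b)];print(A,np.degrees(np.arctan2(*(A[0]-A[1])[[1,0]])))
E
```

```text
[ 644.3 -120.8   88. ]
[ 471.  -152.9   88. ]
[ 669.7 -255.7   20. ]
[ 494.9 -285.    20. ]
176.27701382316823 10.499898109605244
177.1614635540607 9.52126462123125
[ 557.6 -136.8   88. ] [ 582.3 -270.3   20. ]
[array([617. , 274.3,   4. ]), array([542.2, 289.3,   4. ])] -11.312944961701273
[array([604.7, 213.9,   4. ]), array([528.5, 227.6,   4. ])] -10.167329969092178
```

```bash
cat > ov.py <<'E'
from m import *
def carrier(o,yaw):
    R=Rz(yaw);T=lambda P:[np.array([o[0],o[1],0])+R@np.array(p,float) for p in P]
    L=[(T([[-95,-100,4],[95,-100,4],[95,100,4],[-95,100,4]]),(0,0,255))]
    for y in(-47.5,47.5):
        L.append((T([[58,y-31,4],[58,y+31,4],[58,y+31,69],[58,y-31,69]]),(0,200,0)))
        for g in(-1,1):
            L.append((T([[-40,y+28*g,12],[40,y+28*g,12]]),(255,0,0)))
            L.append((T([[-58,y+18*g,4],[-58,y+18*g,54]]),(255,0,255)))
    return L
def tin(p,R,col=(0,255,255)):
    W=[p+R@q for q in tinpts()]
    Wb=[p+R@(q*[1,1,-1]) for q in tinpts()[:4]]
    return [(W[:4],col),(W[4:],col),(Wb,(0,160,255))]
def render(cam,im,box,k,L,f):
    x0,y0,x1,y1=box
    o=cv2.resize(im[y0:y1,x0:x1],None,fx=k,fy=k,interpolation=cv2.INTER_CUBIC)
    for P,col in L: draw(o,cam,P,col,k,x0,y0)
    return o
def hs(a,b):
    h=max(a.shape[0],b.shape[0]);f=lambda i:cv2.copyMakeBorder(i,0,h-i.shape[0],0,0,0)
    return np.hstack([f(a),f(b)])
E
cat > p.py <<'E'
from ov import *
O=(569,205);YC=D(-10.7)
n0=np.array([*O,26.5])+Rz(YC)@[0,-47.5,0];n1=np.array([*O,26.5])+Rz(YC)@[0,47.5,0]
TA=n0+[0,0,37.4-26.5];RA=Rz(YC)@Ry(D(-12))
DM=np.array([569,-198,53.]);YD=D(100);RB=Rz(YD)@Ry(D(-30))
TB=DM+RB@[-1,-40,22.5]   # y offset guess
E
cat > go.py <<'E'
from p import *
print(n0,n1,TA,TB)
L=carrier(O,YC)+tin(TA,RA)
a=render(c,c["image"],(200,165,295,255),4,L,"");b=render(s,s["image"],(280,160,350,215),5.5,L,"")
cv2.imwrite("pics/ov1.png",hs(a,b))
Rd=Rz(YD)@Ry(D(-30));T=lambda P:[DM+Rd@np.array(p,float) for p in P]
L=tin(TB,RB)+[(T([[-70,-90,0],[70,-90,0],[70,90,0],[-70,90,0]]),(0,0,255)),(T([[-56,-90,0],[-56,90,0],[-56,90,19],[-56,-90,19]]),(0,255,0))]
a=render(c,c["image"],(340,165,420,255),5,L,"");b=render(s,s["image"],(280,215,375,295),4,L,"")
cv2.imwrite("pics/ov2.png",hs(a,b))
E
python3 go.py
```

```text
[560.2 158.3  26.5] [577.8 251.7  26.5] [560.2 158.3  37.4] [ 610.5 -203.    72. ]
```

View pics/ov1.png

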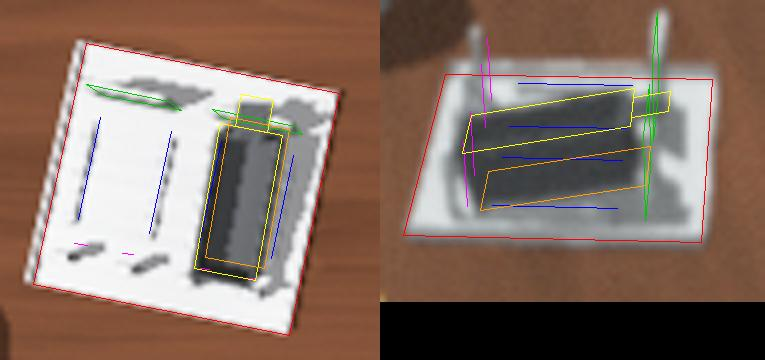

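View pics/ov2.png

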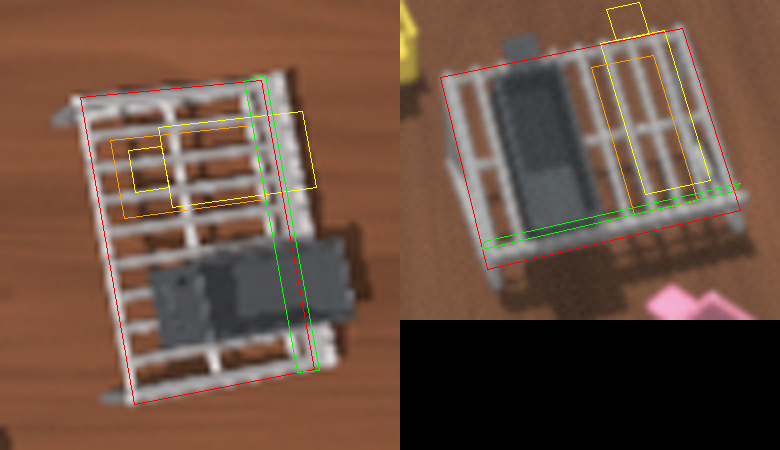

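```bash
python3 - <<'E'
from ov import *
f=lambda x,y:(340+x/7-.5,170+y/7-.5)
g=lambda x,y:(280+x/4.5-.5,160+y/4.5-.5)
for n,a,b in (("tab-",(225,450),(118,292)),("tab+",(212,345),(152,288)),("low-",(497,408),(150,512)),("low+",(480,300),(222,490))):
    print(n,*tri(c,f(*a),s,g(*b)))
t=c["image"];crop(t,206,172,252,246,8,"pics/n1.png");crop(s["image"],280,160,350,210,10,"pics/n1s.png")
E
```

```text
tab- [ 509.5 -163.8  124.2] 13.211216642202873
tab+ [ 541.1 -158.7  121.1] 7.619498815300165
low- [ 521.9 -288.    60.4] 0.79327583485149
low+ [ 565.9 -280.2   64.5] 3.4268611919992598
```

View pics/n1.png

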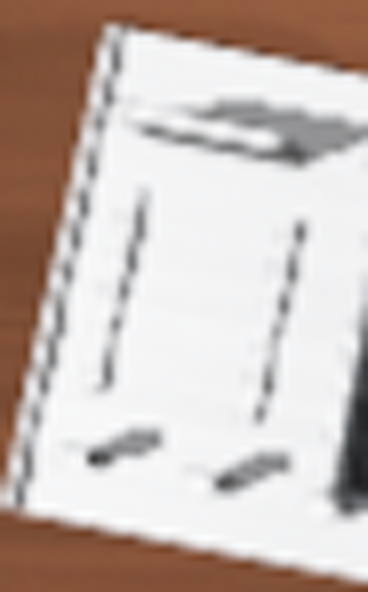

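View pics/n1s.png

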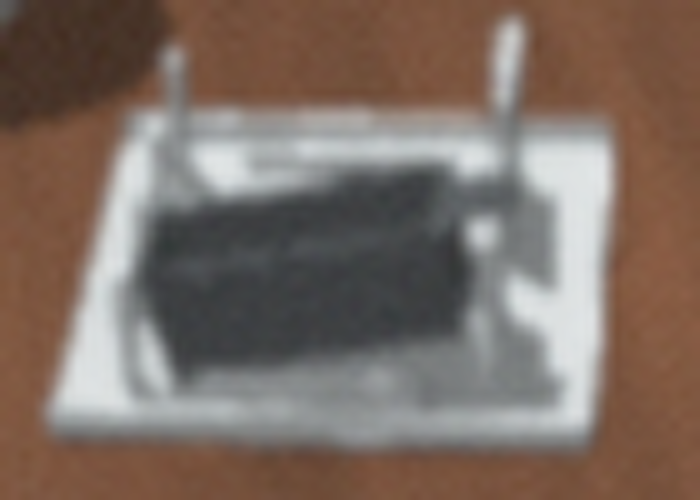

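```bash
python3 - <<'E'
from ov import *
g=lambda x,y:(280+x/10-.5,160+y/10-.5)
f=lambda x,y:(206+x/8-.5,172+y/8-.5)
print("post top",onz(s,g(175,48),54),"plate top",onz(s,g(513,18),69), onz(s,g(500,60),69))
for n,p in dict(postL=(90,462),postR=(222,490),plL=(138,125),plR=(303,160),g1a=(145,190),g1b=(104,390),g2a=(301,222),g2b=(259,422)).items(): print(n,onz(c,f(*p),4))
O=np.array([569.5,208]);R=Rz(D(-10.7))
for y in (47.5-31,47.5-18,47.5+18,47.5+31): print("post",y,O+(R@[-61,y,0])[:2],"plate",O+(R@[61,y,0])[:2])
E
```

```text
post top [517.5 297.6  54. ] plate top [644.2 274.5  69. ] [635.2 243.8  69. ]
postL [513.8 294.4   4. ]
postR [503.6 243.6   4. ]
plL [644.  279.4   4. ]
plR [631.1 215.4   4. ]
g1a [618.8 276.    4. ]
g1b [541.5 289.8   4. ]
g2a [607.  215.7   4. ]
g2b [529.7 230.1   4. ]
post 16.5 [512.6 235.5] plate [632.5 212.9]
post 29.5 [515.  248.3] plate [634.9 225.7]
post 65.5 [521.7 283.7] plate [641.6 261. ]
post 78.5 [524.1 296.5] plate [644.  273.8]
```

```bash
python3 - <<'E'
from ov import *
f=lambda x,y:(340+x/7-.5,170+y/7-.5)
t=[onz(c,f(*p),131) for p in((225,450),(212,345))];l=[onz(c,f(*p),64) for p in((497,408),(480,300))]
g=lambda x,y:(280+x/4.5-.5,160+y/4.5-.5)
t2=[onz(s,g(*p),131) for p in((118,292),(152,288))];l2=[onz(s,g(*p),64) for p in((150,512),(222,490))]
for T,Lw in((t,l),(t2,l2)):
  print(T,Lw); a,b=np.mean(T,0),np.mean(Lw,0); d=a-b; print(a,b,np.linalg.norm(d),np.degrees(np.arctan2(d[1],d[0])))
E
sed -i 's/^O=.*/O=(565.6,208.7);YC=D(-10.7)/' p.py
crop=1
python3 - <<'E'
E
cat > c2.py <<'E'
from h import *
t=cv2.imread("pics/top0.png");s=cv2.imread("pics/side0.png")
crop(t,364,205,416,242,14,"pics/tb.png");crop(s,296,215,346,280,9,"pics/sb.png")
E
python3 c2.py; python3 go.py
```

```text
[array([ 502.8, -162.5,  131. ]), array([ 544.5, -157.4,  131. ])] [array([ 522.2, -287.1,   64. ]), array([ 567.6, -280.4,   64. ])]
[ 523.6 -160.   131. ] [ 544.9 -283.8   64. ] 142.36671102381163 99.75594073431796
[array([ 515.7, -172.5,  131. ]), array([ 536.4, -171.5,  131. ])] [array([ 521.3, -291.6,   64. ]), array([ 564.2, -279.7,   64. ])]
[ 526. -172.  131.] [ 542.8 -285.6   64. ] 132.99355589329974 98.36867141806643
[556.8 162.   26.5] [574.4 255.4  26.5] [556.8 162.   37.4] [ 610.5 -203.    72. ]
```

View pics/tb.png

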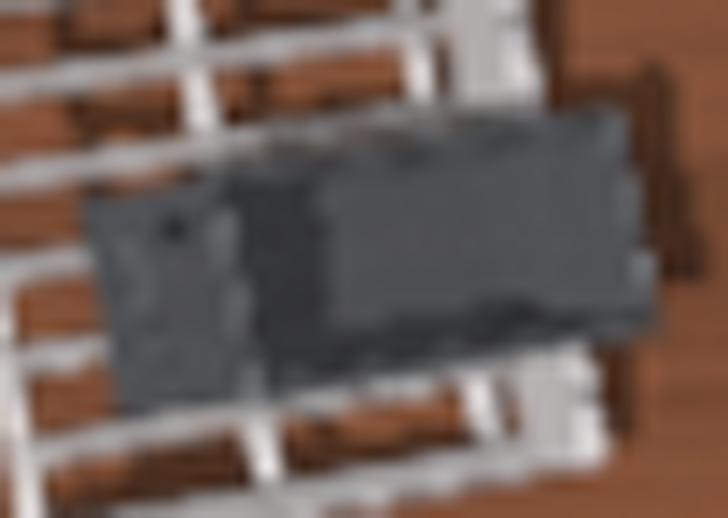

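View pics/sb.png

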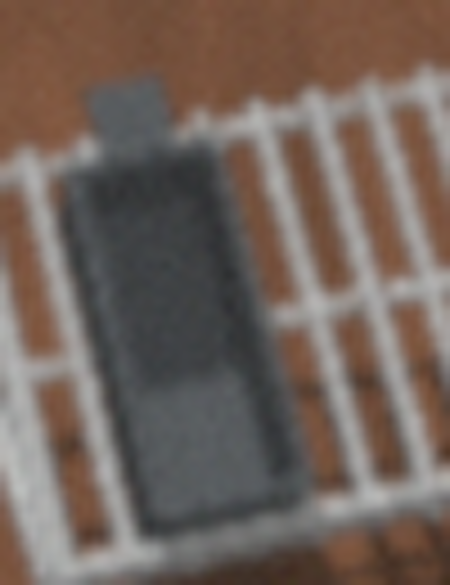

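View pics/ov1.png

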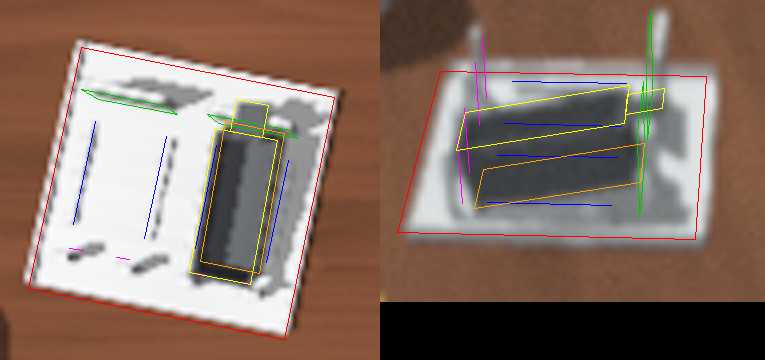

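```bash
python3 - <<'E'
from ov import *
f=lambda x,y:(364+x/14-.5,205+y/14-.5)
g=lambda x,y:(296+x/9-.5,215+y/9-.5)
H=[(258,395),(225,180)];Lo=[(655,328),(625,105)]
H2=[(66,180),(215,145)];L2=[(140,533),(300,492)]
for F,cam,h,l in((f,c,H,Lo),(g,s,H2,L2)):
  T=[onz(cam,F(*p),119) for p in h];Lw=[onz(cam,F(*p),64) for p in l]
  a,b=np.mean(T,0),np.mean(Lw,0); d=a-b; print(T,Lw,a,b,np.linalg.norm(d),np.degrees(np.arctan2(d[1],d[0])))
for p,q in zip(H+Lo,H2+L2): print(*tri(c,f(*p),s,g(*q)))
E
```

```text
[array([ 506.2, -193.3,  119. ]), array([ 549.3, -186.8,  119. ])] [array([ 521.8, -286.5,   64. ]), array([ 568.7, -280.6,   64. ])] [ 527.8 -190.   119. ] [ 545.2 -283.6   64. ] 109.90454439778426 100.58577691504094
[array([ 505.2, -199.6,  119. ]), array([ 550.8, -189.5,  119. ])] [array([ 516.6, -292.5,   64. ]), array([ 563.9, -282.5,   64. ])] [ 528.  -194.5  119. ] [ 540.2 -287.5   64. ] 108.70808410693229 97.49234432506027
[ 505.8 -194.1  114.4] 0.8888485093678271
[ 550.2 -187.2  117.1] 1.6441001615182256
[ 519.4 -287.6   59. ] 5.018640598924686
[ 566.4 -280.8   62.4] 4.7266472095535015
```

```bash
cat > pl.py <<'E'
from ov import *
from plant import get_obs,capture,close_job
from scipy.spatial.transform import Rotation as Ro
np.set_printoptions(precision=3,suppress=True)
O=(565.6,208.7);YC=D(-10.7)
n0=np.array([*O,26.5])+Rz(YC)@[0,-47.5,0];n1=np.array([*O,26.5])+Rz(YC)@[0,47.5,0]
TA=np.array([554.5,161,37.4]);RA=Rz(YC)@Ry(D(-12))
TB=np.array([533.5,-227.7,70.5]);RB=Rz(D(99.5))@Ry(D(-30))
flip=lambda R:np.c_[-R[:,0],R[:,1],-R[:,2]]
same=lambda R:np.c_[R[:,0],-R[:,1],-R[:,2]]
def pose():
    o=get_obs();return o,o["tool_pos"],Ro.from_euler("xyz",o["tcp_rot"]).as_matrix()
def plan(p,R,turnfirst=False):
    o,p0,R0=pose()
    F=R if turnfirst else R0
    rv=Ro.from_matrix(R0.T@R).as_rotvec(degrees=True)
    print("t%.2f"%o["time"],"pos",p0,"rpy",o["tcp_rot"],"q",o["joint_positions"],"F",o["contact_force"],"w%.1f"%o["grip_width"])
    print("turn/8:",rv/8,"shift/60",("after" if turnfirst else "before")+" turn:",F.T@(np.asarray(p)-p0)/60)
E
python3 - <<'E'
from pl import *
R=flip(RA);print(R)
plan(TA+R[:,2]*-11+[0,0,110],flip(Rz(YC)))
E
```

```text
[[-0.961  0.186  0.204]
 [ 0.182  0.983 -0.039]
 [-0.208  0.    -0.978]]
t0.20 pos [226.243 473.528 248.315] rpy [-3.141 -0.     2.696] q [ 0.979  0.342  1.525 -0.     1.275 -0.146] F [ 0.3    0.571 -0.724] w91.9
turn/8: [-0.006 -0.002 -1.855] shift/60 before turn: [-7.145 -2.349  1.504]
```

>>> carry_out(
  xyz=[
    [-0.6,-0.2,0],
    [-0.7,-0.23,0],
    [-0.7,-0.23,0],
    [-0.7,-0.23,0],
    [-0.7,-0.23,0],
    [-0.7,-0.23,0],
    [-0.7,-0.23,0],
    [-0.7,-0.23,0],
  ],
  dr=[
    [0,0,-0.3],
    [0,0,-0.3],
    [0,0,-0.3],
    [0,0,-0.3],
    [0,0,-0.3],
    [0,0,-0.3],
    [0,0,0],
    [0,0,0],
  ],
  gripper=1,
)

```text
time: 1.2
tool_pos: [509.2, 271.8, 248.6]
tcp_rot: [3.142, -0.0, 2.947]
contact_force: [0.1, -0.0, 0.6]
grip_width: 91.5
```

```bash
python3 - <<'E'
from pl import *
R=flip(RA)
plan(TA+R[:,2]*(-11-60),R,True)
E
```

```text
t1.20 pos [509.174 271.812 248.592] rpy [ 3.142 -0.     2.947] q [ 0.357  0.438  1.376  0.     1.328 -1.019] F [ 0.108 -0.048  0.6  ] w91.5
turn/8: [-0.005 -1.502 -0.056] shift/60 after turn: [-0.33  -1.675  2.485]
```

>>> carry_out(
  xyz=[
    [0,0,0],
    [0,0,0],
    [-0.08,-0.42,0.5],
    [-0.08,-0.42,0.65],
    [-0.08,-0.42,0.7],
    [-0.08,-0.42,0.63],
    [0,0,0],
  ],
  dr=[
    [0,-0.75,-0.03],
    [0,-0.75,-0.03],
    [0,0,0],
    [0,0,0],
    [0,0,0],
    [0,0,0],
    [0,0,0],
  ],
)

```text
time: 2.08
tool_pos: [536.8, 162.4, 104.4]
tcp_rot: [-3.138, 0.204, 2.953]
contact_force: [-0.1, 0.6, -0.6]
grip_width: 91.8
```

```bash
python3 - <<'E'
from pl import *
R=flip(RA)
plan(TA+R[:,2]*(-11),R,True)
for n in("side","top"): k=capture(n); cv2.imwrite(f"pics/{n}1.png",k["image"][100:300,150:400] if n=="top" else k["image"][100:260,200:420])
a=cv2.imread("pics/top1.png");b=cv2.imread("pics/side1.png")
cv2.imwrite("pics/p1.png",np.vstack([cv2.resize(a,None,fx=2,fy=2)[:300],cv2.resize(b,(500,300))]))
E
```

```text
t2.08 pos [536.76  162.43  104.431] rpy [-3.138  0.204  2.953] q [ 0.199  0.489  1.764 -0.123  0.705 -1.096] F [-0.055  0.577 -0.578] w91.8
turn/8: [-0.026 -0.042 -0.011] shift/60 after turn: [-0.056  0.031  0.971]
```

View pics/p1.png

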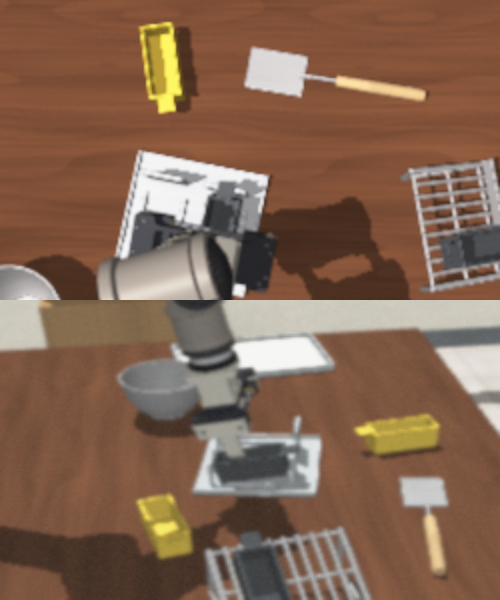

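>>> carry_out(
  xyz=[
    [0,0.03,0.3],
    [0,0,0.3],
    [-0.05,0,0.25],
    [0,0,0.12],
    [0,0,0],
  ],
  dr=[
    [0,0,0],
    [0,0,0],
    [0,0,0],
    [0,0,0],
    [0,0,0],
  ],
)

```text
time: 2.8
tool_pos: [553.1, 163.2, 50.2]
tcp_rot: [-3.14, 0.208, 2.956]
contact_force: [-0.6, -0.5, 0.1]
grip_width: 91.9
```

```bash
python3 - <<'E'
from pl import *
R=flip(RA)
plan(TA+R[:,2]*(-11),R,True)
b=capture("side")["image"];crop(b,270,110,370,230,5,"pics/s2.png")
E
```

```text
t2.80 pos [553.084 163.178  50.162] rpy [-3.14   0.208  2.956] q [ 0.194  0.594  1.767 -0.14   0.592 -1.081] F [-0.585 -0.451  0.101] w91.9
turn/8: [-0.009 -0.009  0.006] shift/60 after turn: [ 0.015 -0.031  0.031]
```

View pics/s2.png

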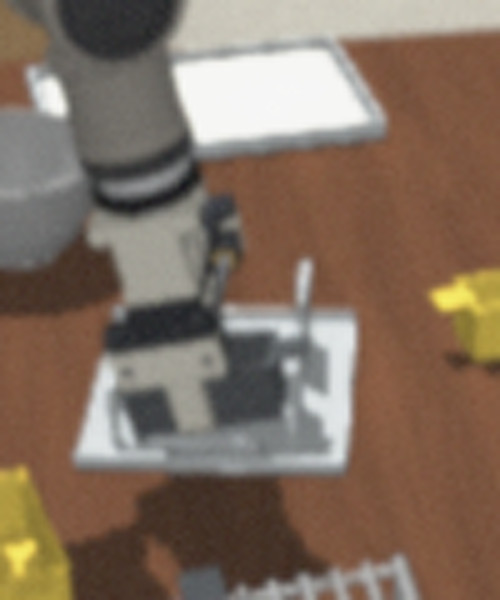

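>>> carry_out(
  xyz=[
    [0,0,0],
    [0,0,0],
    [0,0,0],
    [0,0,0],
    [0,0,0],
    [0,0,0],
  ],
  dr=[
    [0,0,0],
    [0,0,0],
    [0,0,0],
    [0,0,0],
    [0,0,0],
    [0,0,0],
  ],
  gripper=-1,
)

```text
time: 3.6
tool_pos: [553.3, 163.2, 51.0]
tcp_rot: [-3.141, 0.209, 2.956]
contact_force: [-0.7, -0.7, 1.2]
grip_width: 45.7
```

>>> carry_out(
  xyz=[
    [-0.06,0,-0.2],
    [-0.11,0,-0.4],
    [-0.1,0,-0.5],
    [-0.1,0,-0.6],
    [-0.1,0,-0.6],
    [0,0,0],
  ],
  dr=[
    [0,0,0],
    [0,0,0],
    [0,0,0],
    [0,0,0],
    [0,0,0],
    [0,0,0],
  ],
)

```text
time: 4.35
tool_pos: [553.8, 164.0, 195.6]
tcp_rot: [3.14, 0.216, 2.955]
contact_force: [-0.4, -0.1, -2.7]
grip_width: 45.7
```

```bash
python3 - <<'E'
from pl import *
plan(n0+[0,0,150],flip(Rz(YC)),True)
k=capture("side");crop(k["image"],250,80,370,230,4,"pics/s3.png")
E
```

```text
t4.35 pos [553.75  164.037 195.59 ] rpy [3.14  0.216 2.955] q [ 0.196  0.393  1.624 -0.098  0.925 -1.138] F [-0.448 -0.1   -2.682] w45.7
turn/8: [0.015 1.546 0.004] shift/60 after turn: [-0.056 -0.024  0.318]
```

View pics/s3.png

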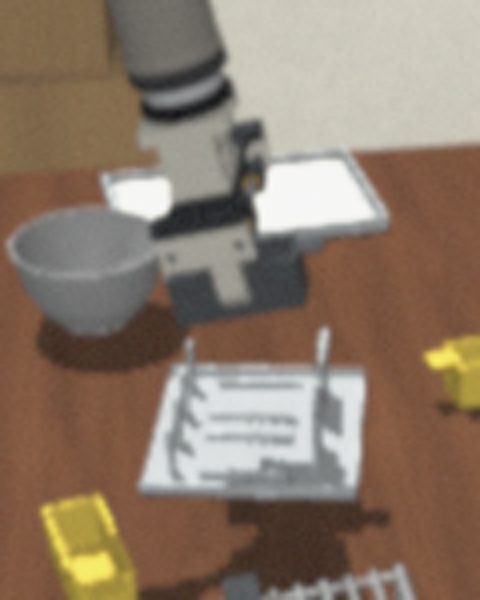

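>>> carry_out(
  xyz=[
    [0,0,0],
    [0,0,0],
    [0,0,0],
    [0,0,0],
    [0,0,0],
    [0,0,0],
    [0,0,0],
    [0,0,0],
  ],
  dr=[
    [0,0.77,0],
    [0,0.77,0],
    [0,0,0.9],
    [0,0,0.95],
    [0,0,0.95],
    [0,0,0.95],
    [0,0,0.95],
    [0,0,0.95],
  ],
)

```text
time: 5.4
tool_pos: [551.4, 163.4, 189.9]
tcp_rot: [-3.134, -0.005, 2.162]
contact_force: [0.2, -0.3, -1.4]
grip_width: 45.8
```

>>> carry_out(
  xyz=[
    [0,0,0],
    [0,0,0],
    [0,0,0],
    [0,0,0],
    [0,0,0],
    [0,0,0],
    [0,0,0],
    [0,0,0],
  ],
  dr=[
    [0,0,0.95],
    [0,0,0.95],
    [0,0,0.95],
    [0,0,0.95],
    [0,0,0.95],
    [0,0,0.95],
    [0,0,0.95],
    [0,0,0.95],
  ],
)

```text
time: 6.4
tool_pos: [551.4, 163.4, 189.9]
tcp_rot: [-3.134, 0.004, 1.101]
contact_force: [-0.1, 0.3, -1.7]
grip_width: 45.8
```

>>> carry_out(
  xyz=[
    [0,0,0],
    [0,0,0],
    [0,0,0],
    [0,0,0],
    [0,0,0],
    [0,0,0],
    [0,0,0],
    [0,0,0],
  ],
  dr=[
    [0,0,0.95],
    [0,0,0.95],
    [0,0,0.95],
    [0,0,0.95],
    [0,0,0.95],
    [0,0,0.95],
    [0,0,0.95],
    [0,0,0.95],
  ],
)

```text
time: 7.4
tool_pos: [551.4, 163.4, 189.9]
tcp_rot: [-3.141, 0.009, 0.04]
contact_force: [-0.7, -0.2, -1.5]
grip_width: 46.0
```

```bash
python3 - <<'E'
from pl import *
R=same(Rz(YC))
plan(n0+[0,0,100],same(Rz(YC)),True)
a=capture("top");b=capture("side")
import pickle;pickle.dump((a,b),open("cams2.pkl","wb"))
A=cv2.resize(a["image"][160:260,195:310],None,fx=4,fy=4,interpolation=2);B=cv2.resize(b["image"][110:230,280:370],None,fx=4,fy=4,interpolation=2)
cv2.imwrite("pics/p4.png",hs(A,B))
E
```

```text
t7.40 pos [551.422 163.405 189.922] rpy [-3.141  0.009  0.04 ] q [0.154 0.488 1.463 0.001 1.2   1.685] F [-0.678 -0.2   -1.528] w46.0
turn/8: [0.007 0.065 1.622] shift/60 after turn: [0.092 0.006 1.057]
```

View pics/p4.png

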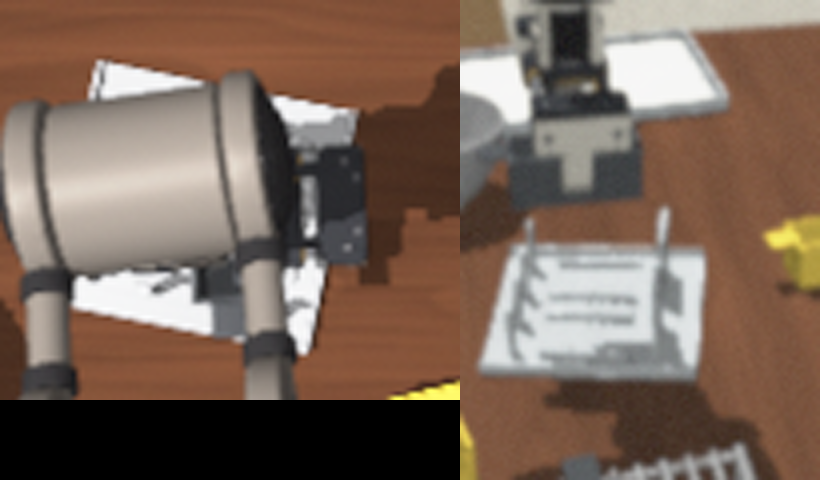

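>>> carry_out(
  xyz=[
    [0,0,0],
    [0,0,0],
    [0,0,0],
  ],
  dr=[
    [0,0.03,0.8],
    [0,0.03,0.82],
    [0,0,0],
  ],
)

```text
time: 7.88
tool_pos: [551.8, 163.5, 190.9]
tcp_rot: [3.141, -0.001, -0.179]
contact_force: [-0.4, -0.8, -1.5]
grip_width: 46.0
```

```bash
python3 - <<'E'
from pl import *
plan(n0+[0,0,100],same(Rz(YC)),True)
b=capture("side")
import pickle;pickle.dump(b,open("side3.pkl","wb"))
crop(b["image"],288,125,368,210,9,"pics/s5.png")
L=carrier(O,YC)
cv2.imwrite("pics/s5o.png",render(b,b["image"],(288,158,368,210),9,L,""))
E
```

```text
t7.88 pos [551.771 163.517 190.858] rpy [ 3.141 -0.001 -0.179] q [ 0.155  0.483  1.469 -0.001  1.189  1.905] F [-0.384 -0.797 -1.55 ] w46.0
turn/8: [ 0.003 -0.007  0.058] shift/60 after turn: [0.087 0.009 1.073]
```

View pics/s5.png

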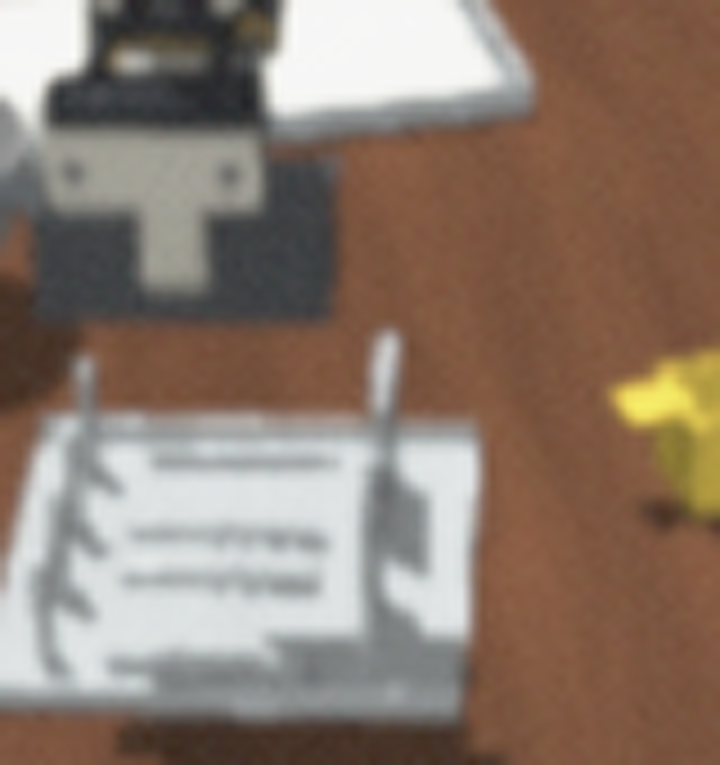

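View pics/s5o.png

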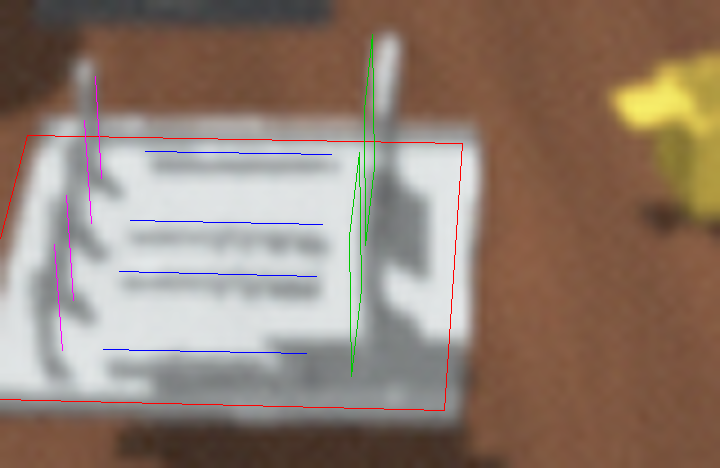

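```bash
python3 - <<'E'
from pl import *
import pickle
b=pickle.load(open("side3.pkl","rb"))
g=lambda x,y:(288+x/9-.5,125+y/9-.5)
o,p,R=pose()
for z in(154,157,160):
  A,B=onz(b,g(38,318),z),onz(b,g(331,320),z);d=B-A;m=(A+B)/2
  print(z,A,B,np.linalg.norm(d),np.degrees(np.arctan2(d[1],d[0])),"tool frame:",R.T@(m-p))
# mask-based
hsv=cv2.cvtColor(b["image"],cv2.COLOR_BGR2HSV);m=((hsv[...,2]<95)&(hsv[...,1]<80)).astype(np.uint8);m[:143]=0;m[163:]=0;m[:,:288]=0;m[:,330:]=0
k=max(cv2.findContours(m,0,1)[0],key=cv2.contourArea);print(k.reshape(-1,2).min(0),k.reshape(-1,2).max(0))
for v in range(144,162,2): print(v,np.where(m[v])[0][[0,-1]] if m[v].any() else 0)
E
```

```text
154 [496.206 153.224 154.   ] [604.053 135.005 154.   ] 109.3744386556628 -9.588381969006287 tool frame: [ 1.646 19.435 37.045]
157 [496.111 147.746 157.   ] [603.451 129.613 157.   ] 108.860791167166 -9.588381969006072 tool frame: [ 2.268 24.847 34.047]
160 [496.016 142.268 160.   ] [602.849 124.221 160.   ] 108.34714367866938 -9.588381969006083 tool frame: [ 2.89  30.259 31.05 ]
[291 143] [324 161]
144 [317 324]
146 [318 324]
148 [288 324]
150 [291 324]
152 [291 324]
154 [292 324]
156 [291 324]
158 [291 324]
160 [291 323]
```

>>> carry_out(
  xyz=[
    [0.03,0.01,0.3],
    [0.03,0.01,0.45],
    [0,0,0.45],
    [0,0,0.3],
    [0,0,0],
  ],
  dr=[
    [0,0,0.05],
    [0,0,0],
    [0,0,0],
    [0,0,0],
    [0,0,0],
  ],
)

```text
time: 8.55
tool_pos: [554.7, 161.5, 100.1]
tcp_rot: [3.14, 0.001, -0.186]
contact_force: [-0.8, -0.3, -1.7]
grip_width: 46.0
```

```bash
python3 - <<'E'
from pl import *
plan([555.3,162.3,38],same(Rz(YC)),True)
b=capture("side")
crop(b["image"],285,135,365,205,9,"pics/s6.png")
E
```

```text
t8.55 pos [554.726 161.518 100.142] rpy [ 3.14   0.001 -0.186] q [ 0.151  0.59   1.563 -0.001  0.99   1.909] F [-0.797 -0.284 -1.75 ] w46.0
turn/8: [0.008 0.007 0.003] shift/60 after turn: [ 0.007 -0.015  1.036]
```

View pics/s6.png

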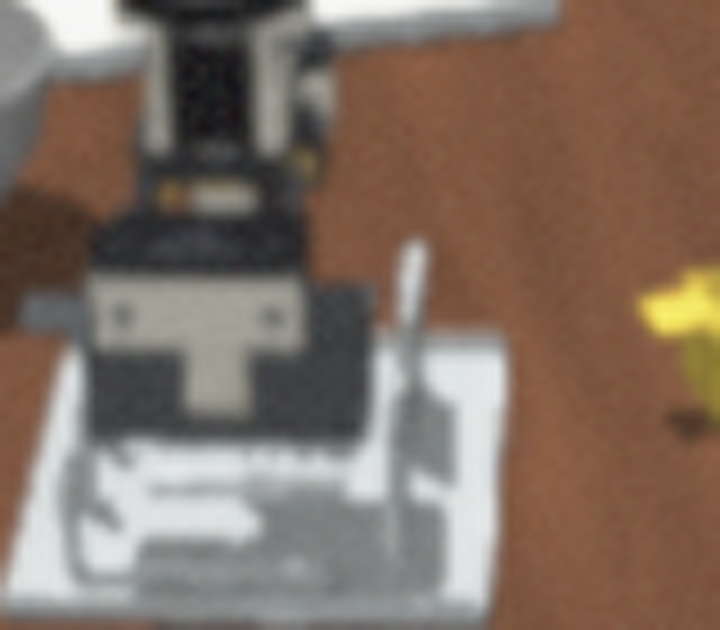

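>>> carry_out(
  xyz=[
    [0,-0.01,0.2],
    [0.005,0,0.2],
    [0,0,0.2],
    [0,0,0.12],
    [0,0,0.05],
    [0,0,0],
  ],
  dr=[
    [0,0,0],
    [0,0,0],
    [0,0,0],
    [0,0,0],
    [0,0,0],
    [0,0,0],
  ],
)

```text
time: 9.35
tool_pos: [556.4, 162.2, 55.5]
tcp_rot: [-3.141, -0.003, -0.189]
contact_force: [-0.3, 0.3, -1.2]
grip_width: 46.2
```

```bash
python3 - <<'E'
from pl import *
plan([555.3,162.3,38],same(Rz(YC)),True)
b=capture("side")
crop(b["image"],285,135,365,205,9,"pics/s7.png")
E
```

```text
t9.35 pos [556.412 162.245  55.538] rpy [-3.141 -0.003 -0.189] q [ 0.152  0.651  1.596 -0.001  0.892  1.912] F [-0.284  0.273 -1.211] w46.2
turn/8: [-0.001 -0.019 -0.015] shift/60 after turn: [-0.018  0.003  0.292]
```

View pics/s7.png

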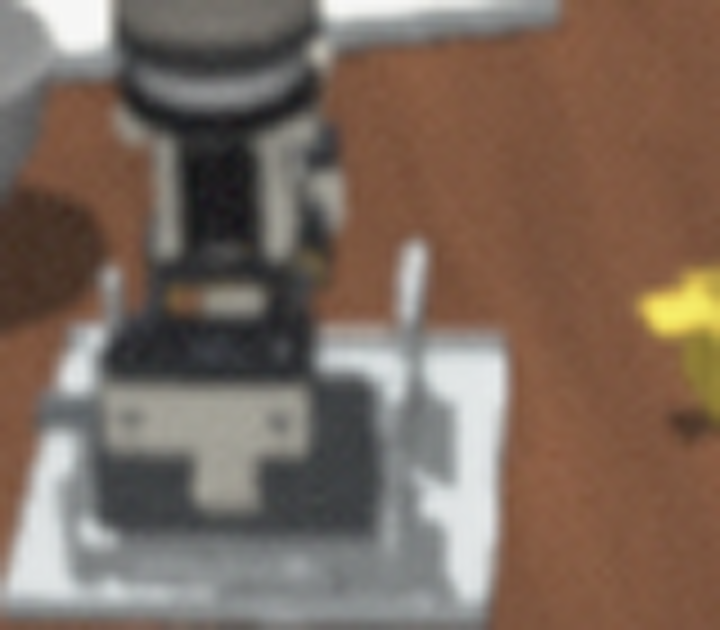

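>>> carry_out(
  xyz=[
    [-0.015,0,0.1],
    [0,0,0.08],
    [0,0,0.06],
    [0,0,0],
  ],
  dr=[
    [0,0,0],
    [0,0,0],
    [0,0,0],
    [0,0,0],
  ],
)

```text
time: 9.9
tool_pos: [555.4, 162.4, 41.0]
tcp_rot: [-3.142, -0.002, -0.189]
contact_force: [-0.6, -0.1, -1.7]
grip_width: 46.1
```

>>> carry_out(
  xyz=[
    [0,0,0.025],
    [0,0,0],
  ],
  dr=[
    [0,0,0],
    [0,0,0],
  ],
)

```text
time: 10.15
tool_pos: [555.7, 162.4, 40.5]
tcp_rot: [-3.141, -0.003, -0.189]
contact_force: [-1.7, -0.1, 4.6]
grip_width: 45.9
```

```bash
python3 - <<'E'
from pl import *
plan([555.3,162.3,38],same(Rz(YC)),True)
b=capture("side");t=capture("top")
A=render(b,b["image"],(285,145,350,205),7,tin(n0,Rz(YC+np.pi))+carrier(O,YC)[1:1],"")
A0=cv2.resize(b["image"][145:205,285:350],None,fx=7,fy=7,interpolation=2)
cv2.imwrite("pics/s8.png",np.hstack([A0[:, :400],A[:, :400]]))
E
```

```text
t10.15 pos [555.717 162.4    40.516] rpy [-3.141 -0.003 -0.189] q [ 0.152  0.672  1.608 -0.001  0.858  1.913] F [-1.662 -0.12   4.574] w45.9
turn/8: [-0.003 -0.024 -0.016] shift/60 after turn: [-0.007  0.003  0.042]
```

View pics/s8.png

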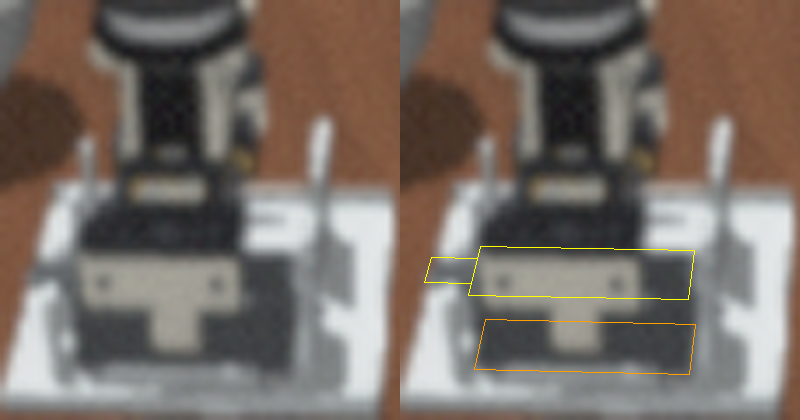

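>>> carry_out(
  xyz=[
    [0,0,0],
    [0,0,0],
    [0,0,0],
    [0,0,0],
  ],
  dr=[
    [0,0,0],
    [0,0,0],
    [0,0,0],
    [0,0,0],
  ],
  gripper=0.4,
)

```text
time: 10.75
tool_pos: [555.5, 162.4, 39.6]
tcp_rot: [-3.141, -0.003, -0.189]
contact_force: [0.2, 0.3, 0.5]
grip_width: 64.3
```

>>> carry_out(
  xyz=[
    [0,0,-0.2],
    [0,0,-0.4],
    [0,0,-0.8],
    [0,0,-1],
    [0,0,-0.7],
  ],
  dr=[
    [0,0,0],
    [0,0,0],
    [0,0,0],
    [0,0,0],
    [0,0,0],
  ],
)

```text
time: 11.38
tool_pos: [555.5, 162.5, 229.6]
tcp_rot: [-3.14, -0.006, -0.189]
contact_force: [0.2, -0.7, -0.1]
grip_width: 64.0
```

```bash
python3 - <<'E'
from pl import *
R=same(RB);print(R)
plan(TB+[0,0,160],same(Rz(D(99.5))))
b=capture("side")
A=render(b,b["image"],(285,145,350,205),6,tin(n0,Rz(YC+np.pi)),"")
A0=cv2.resize(b["image"][145:205,285:350],None,fx=6,fy=6,interpolation=2)
cv2.imwrite("pics/s9.png",np.hstack([A0,A]))
E
```

```text
[[-0.143  0.986 -0.083]
 [ 0.854  0.165  0.493]
 [ 0.5   -0.    -0.866]]
t11.38 pos [555.453 162.519 229.59 ] rpy [-3.14  -0.006 -0.189] q [ 0.153  0.452  1.407 -0.001  1.276  1.913] F [ 0.167 -0.668 -0.123] w64.0
turn/8: [  0.037  -0.041 -13.791] shift/60 before turn: [ 0.862  6.457 -0.019]
```

View pics/s9.png

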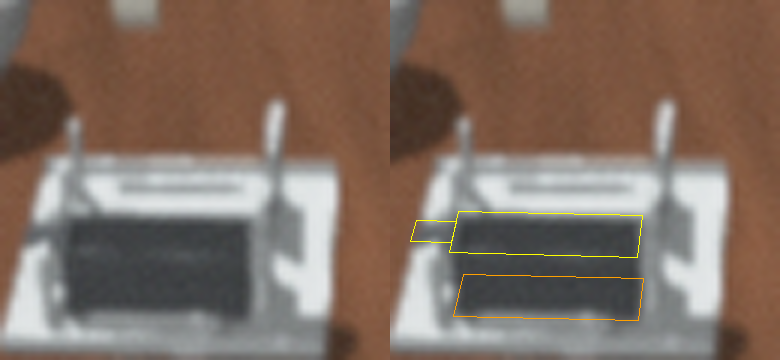

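>>> carry_out(
  xyz=[
    [0.1,0.7,0],
    [0.11,0.83,0],
    [0.11,0.83,0],
    [0.11,0.83,0],
    [0.11,0.83,0],
    [0.11,0.83,0],
    [0.11,0.83,0],
    [0.1,0.77,0],
  ],
  dr=[
    [0,0,0],
    [0,0,0],
    [0,0,0],
    [0,0,0],
    [0,0,0],
    [0,0,0],
    [0,0,0],
    [0,0,0],
  ],
  gripper=1,
)

```text
time: 12.42
tool_pos: [532.7, -229.1, 226.5]
tcp_rot: [3.142, -0.004, -0.189]
contact_force: [-0.1, 0.9, 0.2]
grip_width: 91.8
```

>>> carry_out(
  xyz=[
    [0,0,0],
    [0,0,0],
    [0,0,0],
    [0,0,0],
    [0,0,0],
    [0,0,0],
    [0,0,0],
    [0,0,0],
  ],
  dr=[
    [0,0,-0.9],
    [0,0,-1],
    [0,0,-1],
    [0,0,-1],
    [0,0,-1],
    [0,0,-1],
    [0,0,-1],
    [0,0,-1],
  ],
)

```text
time: 13.42
tool_pos: [532.9, -227.3, 226.4]
tcp_rot: [3.139, -0.001, 0.919]
contact_force: [0.2, -0.1, -0.4]
grip_width: 91.5
```

>>> carry_out(
  xyz=[
    [0,0,0],
    [0,0,0],
    [0,0,0],
    [0,0,0],
    [0,0,0],
    [0,0,0],
    [0,0,0],
  ],
  dr=[
    [0,0,-1],
    [0,0,-1],
    [0,0,-1],
    [0,0,-1],
    [0,0,-1],
    [0,0,-0.9],
    [0,0,0],
  ],
)

```text
time: 14.3
tool_pos: [533.0, -227.3, 226.3]
tcp_rot: [3.139, 0.001, 1.737]
contact_force: [-0.4, 0.4, 0.6]
grip_width: 91.9
```

```bash
python3 - <<'E'
from pl import *
R=same(RB)
plan(TB-R[:,2]*80,R,True)
E
```

```text
t14.30 pos [ 532.951 -227.302  226.26 ] rpy [3.139 0.001 1.737] q [-0.536  0.458  1.408  0.001  1.273 -0.702] F [-0.412  0.388  0.555] w91.9
turn/8: [0.021 3.758 0.007] shift/60 after turn: [-1.305  0.008  0.911]
```

>>> carry_out(
  xyz=[
    [0,0,0],
    [0,0,0],
    [0,0,0],
    [0,0,0],
    [-0.4,0,0],
    [-0.5,0,0.2],
    [-0.4,0,0.3],
    [0,0,0.2],
  ],
  dr=[
    [0,0.94,0],
    [0,0.94,0],
    [0,0.94,0],
    [0,0.94,0],
    [0,0,0],
    [0,0,0],
    [0,0,0],
    [0,0,0],
  ],
)

```text
time: 15.3
tool_pos: [540.5, -274.0, 148.1]
tcp_rot: [3.141, -0.524, 1.736]
contact_force: [0.8, 1.4, 0.5]
grip_width: 91.3
```

>>> carry_out(
  xyz=[
    [0,0,0],
  ],
  dr=[
    [0,0,0],
  ],
)

```text
time: 15.42
tool_pos: [540.8, -272.2, 150.1]
tcp_rot: [3.14, -0.525, 1.739]
contact_force: [-0.8, -0.2, 0.8]
grip_width: 91.7
```

```bash
python3 - <<'E'
from pl import *
R=same(RB)
plan(TB-R[:,2]*11,R,True)
a=capture("top");b=capture("side")
A=cv2.resize(a["image"][165:265,345:435],None,fx=4,fy=4,interpolation=2);B=cv2.resize(b["image"][190:300,280:375],None,fx=4,fy=4,interpolation=2)
cv2.imwrite("pics/p10.png",hs(A,B))
E
```

```text
t15.43 pos [ 540.802 -272.156  150.13 ] rpy [ 3.14  -0.525  1.739] q [-0.746  0.787  1.134  0.313  1.646 -0.958] F [-0.77  -0.186  0.778] w91.7
turn/8: [ 0.003 -0.007  0.016] shift/60 after turn: [-0.013  0.002  1.341]
```

View pics/p10.png

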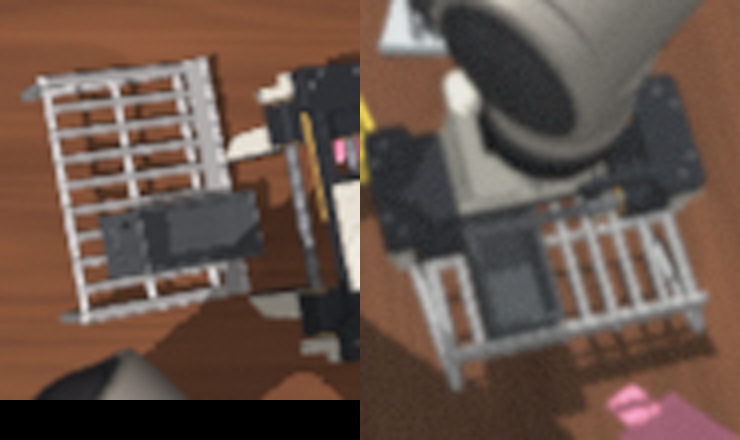

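>>> carry_out(
  xyz=[
    [0,0,0.25],
    [0,0,0.35],
    [0,0,0.35],
    [0,0,0.25],
    [-0.01,0,0.1],
    [0,0,0],
  ],
  dr=[
    [0,0,0],
    [0,0,0],
    [0,0,0],
    [0,0,0],
    [0,0,0],
    [0,0,0],
  ],
)

```text
time: 16.27
tool_pos: [534.8, -235.1, 82.5]
tcp_rot: [3.139, -0.524, 1.74]
contact_force: [-0.3, -0.5, -0.3]
grip_width: 92.0
```

```bash
python3 - <<'E'
from pl import *
R=same(RB)
plan(TB-R[:,2]*11,R,True)
a=capture("top");b=capture("side")
A=cv2.resize(a["image"][165:265,345:435],None,fx=4,fy=4,interpolation=2);B=cv2.resize(b["image"][190:300,280:375],None,fx=4,fy=4,interpolation=2)
cv2.imwrite("pics/p11.png",hs(A,B))
E
```

```text
t16.27 pos [ 534.771 -235.108   82.549] rpy [ 3.139 -0.524  1.74 ] q [-0.712  0.814  1.286  0.329  1.465 -0.986] F [-0.259 -0.523 -0.289] w92.0
turn/8: [ 0.011 -0.004  0.019] shift/60 after turn: [ 0.008 -0.001  0.053]
```

View pics/p11.png

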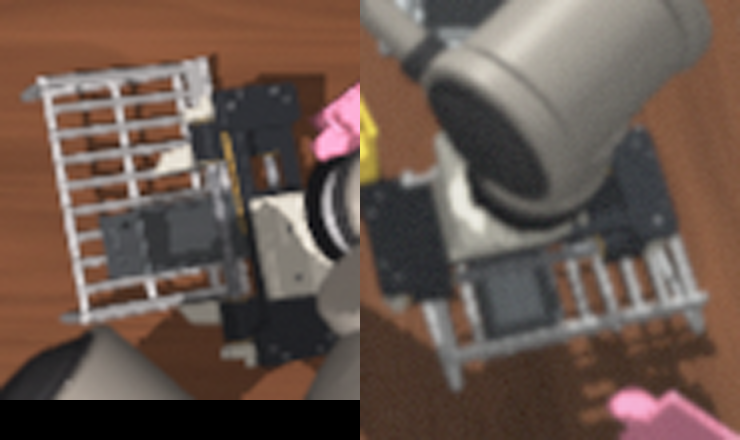

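>>> carry_out(
  xyz=[
    [0,0,0.03],
    [0,0,0],
    [0,0,0],
    [0,0,0],
    [0,0,0],
    [0,0,0],
    [0,0,0],
  ],
  dr=[
    [0,0,0],
    [0,0,0],
    [0,0,0],
    [0,0,0],
    [0,0,0],
    [0,0,0],
    [0,0,0],
  ],
  gripper=-1,
)

```text
time: 17.25
tool_pos: [534.9, -234.3, 81.1]
tcp_rot: [3.138, -0.524, 1.74]
contact_force: [1.2, -0.2, 0.8]
grip_width: 45.9
```

>>> carry_out(
  xyz=[
    [0,0,-0.15],
    [0,0,-0.3],
    [0.1,0,-0.4],
    [0.2,0,-0.5],
    [0.3,0,-0.5],
    [0.3,0,-0.5],
    [0.3,0,-0.5],
    [0,0,0],
  ],
  dr=[
    [0,0,0],
    [0,0,0],
    [0,0,0],
    [0,0,0],
    [0,0,0],
    [0,0,0],
    [0,0,0],
    [0,0,0],
  ],
)

```text
time: 18.25
tool_pos: [538.4, -258.1, 267.9]
tcp_rot: [3.135, -0.519, 1.741]
contact_force: [0.8, -0.5, -1.8]
grip_width: 46.0
```

```bash
python3 - <<'E'
from pl import *
plan(n1+[0,0,180],flip(Rz(YC)))
o,p,R=pose();print(Ro.from_matrix(R.T@same(Rz(D(99.5)))).as_rotvec(degrees=True)/8)
Rl=same(Rz(D(99.5)));print(Rl.T@(n1+[0,0,180]-p)/60)
E
```

```text
t18.25 pos [ 538.412 -258.08   267.911] rpy [ 3.135 -0.519  1.741] q [-0.734  0.674  1.021  0.331  1.849 -0.876] F [ 0.84  -0.494 -1.773] w46.0
turn/8: [ 2.297 -3.219 -8.498] shift/60 before turn: [6.725 2.009 5.038]
[ 0.04 -3.72  0.02]
[8.341 2.004 1.024]
```

>>> carry_out(
  xyz=[
    [0,0,0],
    [0,0,0],
    [0,0,0],
    [0,0,0],
    [0.5,0.12,0],
    [0.76,0.18,0],
    [0.76,0.18,0],
    [0.76,0.18,0],
  ],
  dr=[
    [0.01,-0.93,0],
    [0.01,-0.93,0],
    [0.01,-0.93,0],
    [0.01,-0.93,0.02],
    [0,0,0],
    [0,0,0],
    [0,0,0],
    [0,0,0],
  ],
)

```text
time: 19.25
tool_pos: [548.6, -84.9, 264.2]
tcp_rot: [-3.136, -0.006, 1.736]
contact_force: [-0.2, 1.2, -0.5]
grip_width: 45.8
```

>>> carry_out(
  xyz=[
    [0.76,0.18,0],
    [0.76,0.18,0],
    [0.76,0.18,0],
    [0.76,0.18,0],
    [0.76,0.18,0],
    [0.76,0.18,0],
    [0.76,0.18,0],
    [0,0,0],
  ],
  dr=[
    [0,0,0],
    [0,0,0],
    [0,0,0],
    [0,0,0],
    [0,0,0],
    [0,0,0],
    [0,0,0],
    [0,0,0],
  ],
)

```text
time: 20.25
tool_pos: [570.3, 243.8, 264.9]
tcp_rot: [-3.135, -0.005, 1.741]
contact_force: [0.5, -0.8, -1.8]
grip_width: 45.9
```

>>> carry_out(
  xyz=[
    [0,0,0],
    [0,0,0],
    [0,0,0],
    [0,0,0],
    [0,0,0],
    [0,0,0],
    [0,0,0],
    [0,0,0],
  ],
  dr=[
    [0,0,-1],
    [0,0,-1],
    [0,0,-1],
    [0,0,-1],
    [0,0,-1],
    [0,0,-1],
    [0,0,-1],
    [0,0,-1],
  ],
)

```text
time: 21.25
tool_pos: [571.0, 239.6, 265.7]
tcp_rot: [3.141, -0.007, 2.857]
contact_force: [-0.5, 0.2, -1.3]
grip_width: 45.7
```

```bash
python3 - <<'E'
from pl import *
plan(n1+[0,0,150],flip(Rz(YC)),True)
E
```

```text
t21.25 pos [571.048 239.561 265.747] rpy [ 3.141 -0.007  2.857] q [ 0.271  0.511  1.21   0.004  1.426 -1.016] F [-0.542  0.246 -1.301] w45.7
turn/8: [ 0.01  -0.047 -0.699] shift/60 after turn: [-0.006  0.269  1.487]
```

>>> carry_out(
  xyz=[
    [0,0,0],
    [0,0.13,0.3],
    [0,0.13,0.4],
    [0,0,0.4],
    [0,0,0.2],
    [0,0,0],
  ],
  dr=[
    [0,-0.04,-0.7],
    [0,0,0],
    [0,0,0],
    [0,0,0],
    [0,0,0],
    [0,0,0],
  ],
)

```text
time: 22.0
tool_pos: [573.9, 256.3, 187.5]
tcp_rot: [3.14, -0.002, 2.95]
contact_force: [-0.1, -0.1, -0.6]
grip_width: 46.0
```

```bash
python3 - <<'E'
from pl import *
plan(n1+[0,0,120],flip(Rz(YC)),True)
b=capture("side")
import pickle;pickle.dump(b,open("side4.pkl","wb"))
crop(b["image"],283,110,353,190,9,"pics/s12.png")
E
```

```text
t22.00 pos [573.858 256.265 187.471] rpy [ 3.14  -0.002  2.95 ] q [ 0.297  0.581  1.307  0.002  1.254 -1.083] F [-0.093 -0.088 -0.604] w46.0
turn/8: [ 0.012 -0.011 -0.034] shift/60 after turn: [-0.012 -0.013  0.683]
```

View pics/s12.png

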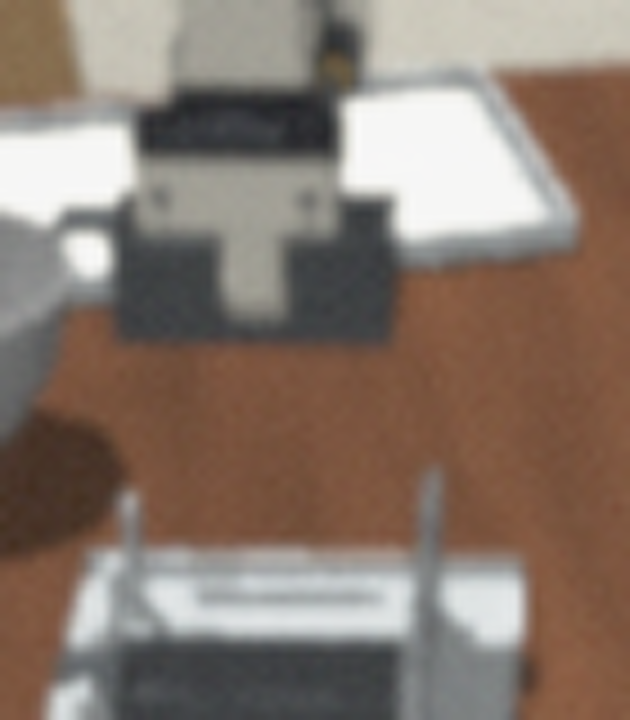

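```bash
python3 - <<'E'
from pl import *
import pickle
b=pickle.load(open("side4.pkl","rb"))
g=lambda x,y:(283+x/9-.5,110+y/9-.5)
o,p,R=pose()
for z in(148,151,154,157):
  A,B=onz(b,g(117,337),z),onz(b,g(395,343),z);d=B-A;m=(A+B)/2
  print(z,np.linalg.norm(d),np.degrees(np.arctan2(d[1],d[0])),"tool frame:",R.T@(m-p))
E
```

```text
148 111.07406056876644 -11.646343536147665 tool frame: [  3.234 -11.116  40.743]
151 110.55728505835545 -11.64634353614779 tool frame: [  2.545 -16.942  37.726]
154 110.0405095479446 -11.646343536147658 tool frame: [  1.856 -22.769  34.71 ]
157 109.52373403753354 -11.646343536147667 tool frame: [  1.167 -28.596  31.694]
```

```bash
python3 - <<'E'
from pl import *
plan([576.4,255.0,58],flip(Rz(YC)),True)
E
```

```text
t22.05 pos [574.485 256.461 188.776] rpy [3.139 0.001 2.95 ] q [ 0.297  0.58   1.306  0.002  1.255 -1.083] F [ 0.531  0.532 -1.86 ] w46.3
turn/8: [ 0.02   0.004 -0.032] shift/60 after turn: [-0.036 -0.018  2.18 ]
```

>>> carry_out(
  xyz=[
    [-0.035,-0.018,0.3],
    [0,0,0.45],
    [0,0,0.45],
    [0,0,0.25],
    [0,0,0],
  ],
  dr=[
    [0,0,-0.03],
    [0,0,0],
    [0,0,0],
    [0,0,0],
    [0,0,0],
  ],
)

```text
time: 22.68
tool_pos: [576.4, 255.3, 101.8]
tcp_rot: [3.139, 0.0, 2.955]
contact_force: [-0.3, 0.4, -1.5]
grip_width: 45.8
```

```bash
python3 - <<'E'
from pl import *
plan([576.4,255.0,58],flip(Rz(YC)),True)
b=capture("side");crop(b["image"],283,125,353,205,9,"pics/s13.png")
E
```

```text
t22.68 pos [576.381 255.322 101.843] rpy [3.139 0.    2.955] q [ 0.294  0.669  1.4    0.003  1.071 -1.091] F [-0.279  0.381 -1.519] w45.8
turn/8: [0.02  0.003 0.003] shift/60 after turn: [-0.001 -0.005  0.731]
```

View pics/s13.png

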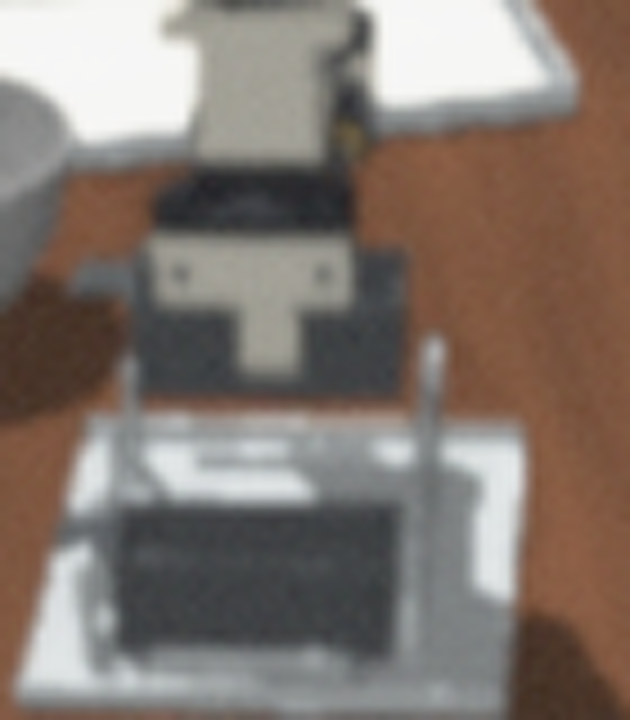

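>>> carry_out(
  xyz=[
    [0,0,0.25],
    [0,0,0.25],
    [0,0,0.2],
    [0,0,0.1],
    [0,0,0],
  ],
  dr=[
    [0,0,0],
    [0,0,0],
    [0,0,0],
    [0,0,0],
    [0,0,0],
  ],
)

```text
time: 23.35
tool_pos: [576.3, 255.5, 53.5]
tcp_rot: [3.139, 0.0, 2.955]
contact_force: [-0.0, -0.3, -1.5]
grip_width: 45.7
```

>>> carry_out(
  xyz=[
    [0,0,0.1],
    [0,0,0.05],
    [0,0,0],
  ],
  dr=[
    [0,0,0],
    [0,0,0],
    [0,0,0],
  ],
)

```text
time: 23.72
tool_pos: [576.5, 255.5, 44.9]
tcp_rot: [3.139, 0.001, 2.955]
contact_force: [0.7, 0.2, -1.6]
grip_width: 45.8
```

>>> carry_out(
  xyz=[
    [0,0,0.05],
    [0,0,0.02],
    [0,0,0],
  ],
  dr=[
    [0,0,0],
    [0,0,0],
    [0,0,0],
  ],
)

```text
time: 24.1
tool_pos: [576.6, 255.6, 40.8]
tcp_rot: [3.138, 0.001, 2.955]
contact_force: [-0.7, 0.4, -1.8]
grip_width: 45.5
```

>>> carry_out(
  xyz=[
    [0,0,0.025],
    [0,0,0],
  ],
  dr=[
    [0,0,0],
    [0,0,0],
  ],
)

```text
time: 24.35
tool_pos: [576.5, 255.6, 39.3]
tcp_rot: [3.138, 0.001, 2.955]
contact_force: [-0.5, -0.6, -2.4]
grip_width: 46.2
```

>>> carry_out(
  xyz=[
    [0,0,0.02],
    [0,0,0],
  ],
  dr=[
    [0,0,0],
    [0,0,0],
  ],
)

```text
time: 24.6
tool_pos: [576.8, 255.6, 38.9]
tcp_rot: [3.138, 0.002, 2.955]
contact_force: [-0.9, -1.5, 4.4]
grip_width: 45.6
```

>>> carry_out(
  xyz=[
    [0,0,0.02],
    [0,0,0],
  ],
  dr=[
    [0,0,0],
    [0,0,0],
  ],
)

```text
time: 24.85
tool_pos: [576.8, 255.6, 38.8]
tcp_rot: [3.138, 0.002, 2.956]
contact_force: [-5.2, -1.2, 12.0]
grip_width: 45.9
```

>>> carry_out(
  xyz=[
    [0,0,-0.02],
    [0,0,0],
    [0,0,0],
    [0,0,0],
    [0,0,0],
  ],
  dr=[
    [0,0,0],
    [0,0,0],
    [0,0,0],
    [0,0,0],
    [0,0,0],
  ],
  gripper=0.35,
)

```text
time: 25.48
tool_pos: [576.6, 255.6, 38.1]
tcp_rot: [3.138, 0.001, 2.955]
contact_force: [1.0, -0.9, -0.6]
grip_width: 61.9
```

>>> carry_out(
  xyz=[
    [0,0,-0.2],
    [0,0,-0.4],
    [0,0,-0.8],
    [0,0,-0.9],
    [0,0,-0.9],
    [0,0,0],
  ],
  dr=[
    [0,0,0],
    [0,0,0],
    [0,0,0],
    [0,0,0],
    [0,0,0],
    [0,0,0],
  ],
)

```text
time: 26.22
tool_pos: [578.3, 255.7, 236.7]
tcp_rot: [3.133, 0.011, 2.956]
contact_force: [0.4, 0.6, -0.4]
grip_width: 61.7
```

>>> carry_out(
  xyz=[
    [0.8,0,-0.2],
    [0.8,0,-0.2],
    [0.8,0.5,0],
    [0.5,0.7,0],
    [0,0.8,0],
    [0,0.8,0],
    [0,0.6,0],
    [0,0,0],
  ],
  dr=[
    [0,0,0],
    [0,0,0],
    [0,0,0],
    [0,0,0],
    [0,0,0],
    [0,0,0],
    [0,0,0],
    [0,0,0],
  ],
)

```text
time: 27.22
tool_pos: [442.3, 489.2, 252.9]
tcp_rot: [3.14, -0.0, 2.958]
contact_force: [-0.6, -0.6, 0.2]
grip_width: 61.7
```

```bash
python3 - <<'E'
from pl import *
a=capture("top");b=capture("side")
cv2.imwrite("pics/topF.png",a["image"])
L=tin(n0,Rz(YC+np.pi))+tin(n1,Rz(YC+np.pi))
A=cv2.resize(a["image"][165:255,200:295],None,fx=4,fy=4,interpolation=2);B=render(a,a["image"],(200,165,295,255),4,L,"")
C=cv2.resize(b["image"][150:205,280:350],None,fx=5,fy=5,interpolation=2);Dd=render(b,b["image"],(280,150,350,205),5,L,"")
cv2.imwrite("pics/f.png",np.vstack([np.hstack([A[:300],B[:300]]),np.hstack([C,Dd,np.zeros((275,60,3),np.uint8)])[:300]]))
E
```

```text
(no output)
```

View pics/f.png

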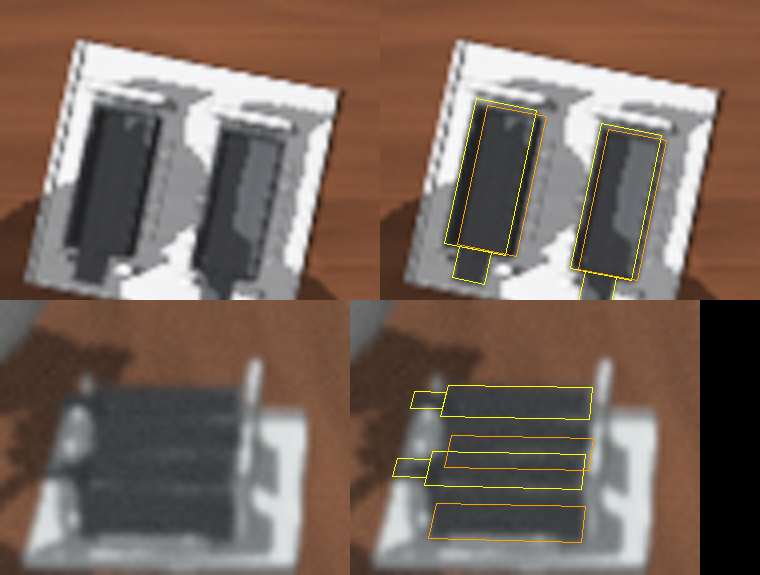

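View pics/topF.png

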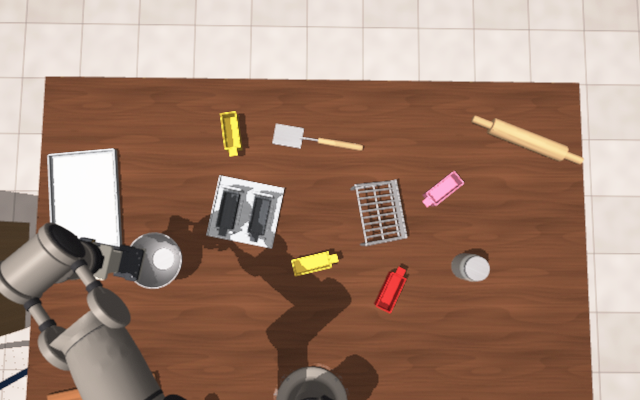

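```bash
python3 - <<'E'
from pl import *
b=capture("side");a=capture("top")
cv2.imwrite("pics/g.png",hs(cv2.resize(b["image"][160:202,282:345],None,fx=6.5,fy=6.5,interpolation=2),cv2.resize(a["image"][182:245,210:275],None,fx=6,fy=6,interpolation=2)))
E
```

```text
(no output)
```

View pics/g.png

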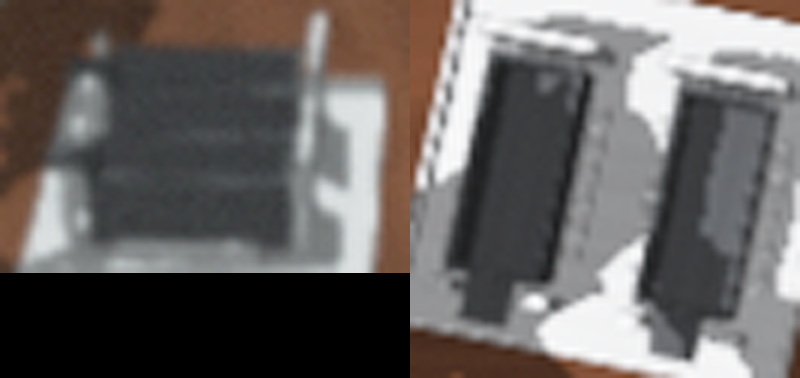

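Both tins sit between the guides and their rims are parallel. The tabs lie between the posts, at enlarged top-view (487,300) for tin B and (677,330) for tin A. The gripper is clear, so I'm handing in.

```bash
python3 -c "
from plant import *
print(get_obs()['time'],close_job())"
```

```text
the job is handed in; nothing more can be done
27.425 None
```

I put both tins in the carrier and handed the job in at 27.4 s. I lifted the back-to-front tin out of nest0, levelled it, turned it half round and set it back in nest0. Then I took the second tin off the drainer, levelled it and set it in nest1.

**Set-down:** I lowered each tin in small steps until it touched the floor. The largest force reading at set-down was about 12 N. I let both go and moved the gripper well clear.

**Last pictures:** In both views the tins sit in their nests with rims parallel and tabs between the posts, within a few mm of where seated tins should be. The bowl, jar, spatula and look-alike tins are where they started, as far as the top picture shows.

**Less certain:** The cameras resolve only about 3 mm per pixel, so I judged "fully down" from the contact heights and the picture fit, not to the millimetre. The tool was 40.5 mm up when the first tin touched down and 38.9 mm for the second. My estimates were about 39–40 and 37.5 mm, so both were within about 1.5 mm. The carrier's plate edges and its stops disagreed by about 4 mm on where its middle is. I went by the stops and guides, and both tins went in without any snag.

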